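Seat the vials and hold the photometer shutter half open

TASK

Press both capped vials fully home in the photometer, then slide its spring-loaded shutter to half of its travel, where the tab is level with the dark index ribs, and hold it there against the spring. Keep the shutter shut until both vials are home, and leave the beaker and the jar where they stand. The program finishes while still holding the shutter half open: do not let go.

Things in the scene. Friction and masses are not known exactly. Their poses are not given: they have to be found in the camera images.
- photometer: Grey-blue bench photometer, white top, fixed; 200 (x) x 270 (y) x 100 mm high. Origin: centre of its underside; x to its back (away from screen and keys), y along its long side, z up. Vial wells (grey collars 42 mm wide, 6 mm high) at x -50, y +45 and -45 mm. Shutter bed along y at x +40 between two aluminium rails, 40 mm apart inside, 8 mm high.
- half_mark (a point): Half-travel mark: the point midway between the two small dark steel ribs (3.5 mm high) that stand on the shutter bed's rails, at rail-top height (108 mm above the bench), at photometer x = +40, y = 0 mm. At half travel the tab's centre is straight above it.
- vial_left (a joint): Height (m) by which the vial at the photometer's +y well stands proud: 0 = fully home, the cap's underside resting on the collar. At the start it is 7 to 14 mm proud, its white-labelled glass showing below the cap. It slides only vertically; stiff fit, about 5 N of push to move it, and it stays where it is left; a firm stop at 0.
- vial_left_top (a point): Centre of the top of that vial's black cap (cap 28 mm diameter, 18 mm high, glass 24 mm diameter). When home it is 124 mm above the bench.
- vial_right (a joint): The same for the vial in the photometer's -y well.
- vial_right_top (a point): The same point for the vial in the -y well.
- shutter (a joint): Shutter travel (m): 0 = shut, 0.060 = end stop; half travel is 0.030. It grows as the shutter slides along the photometer's +y. A spring always pulls it shut: about 3 N at 0, 7.5 N at half, 12 N at the end (150 N/m); let go, it slides shut.
- shutter_tab (a point): Centre of the top of the shutter's upright black tab. The tab is 30 mm (photometer x) x 12 mm (photometer y, the sliding direction) and stands from 106 to 142 mm above the bench, on a flat steel blade (36 x 60 mm, top 106 mm above the bench). Shut, the tab is at photometer x = +40, y = -30 mm; at half travel at y = 0.
- beaker: Empty glass beaker, 84 mm wide, 110 mm high, standing loose to the photometer's left; origin at the centre of its underside. Leave it alone.
- reagent: Brown glass jar with white cap, 64 mm wide, 130 mm high, standing loose to the right; origin at the centre of its underside. Leave it alone.

How it is judged:
By the outcome, as a careful person would: the job done as asked, in the order asked, and still so for the second after the job is handed in, while the arm keeps its last pose, push and grip.
It also fails if it takes over 48 s, if anything falls off the work surface, if the arm or the gripper's body presses on something with over 40 N, if the wrist force passes 120 N, or if a joint passes its speed limit or range.

ROBOT

A 6-joint arm with a two-finger parallel gripper is mounted at the origin on the work surface. World frame = base frame: x ahead of the robot, y to its left, z up, the work surface at z = 0. Lengths are in m, angles in rad, forces in N, time in s.
With the tool pointing down it reaches from about 0.275 to 0.75 m from the base axis. Payload 10.2 kg.
Tool frame: the origin (TCP) lies midway between the tips of the shut fingers; the grasp point (between the pads) lies 19 mm behind it (env.hold_point_z is the distance from the TCP to the grasp point, in m); z points along the fingers, y is the line along which they close (so a half turn about z gives the same grasp; the last joint's range is limited). The gripper opens to 85 mm and grips with 20 to 120 N. Pads are 22 mm wide; open, the fingers measure 114 mm over their backs; the gripper's body (76 mm by 85 mm) begins 54 mm behind the grasp point. The pads swing forward as they close: fully open they stand 13 mm farther back than shut.
Start: joints at [0.89, 0.313, 1.498, -0, 1.331, -0.223], TCP at [0.232, 0.471, 0.231] pointing down, gripper open.
Joint ranges: [-2.94, 2.94], [-0.97, 2.17], [0.19, 2.56], [-1.23, 4.37], [0.02, 3.11], [-2.88, 2.88]. Speed limits (rad/s): [2.39, 2.39, 3.01, 3.14, 3.14, 3.14].

INTERFACE

Orientations are given as a unit quaternion [x, y, z, w].
In Python, from bench import env, kinematics, monitor, eyes, job gives the robot as it stands. The module is installed in compiled form; this text tells all that it offers. Calls block until the motion is done:
- env.reach(position, orientation): joint-space move of the TCP to a pose.
- env.movel(position, velocity=0.15, frame=None, guard=None): straight line of the TCP; frame=None keeps the orientation; velocity is the mean speed in m/s. With guard (N) it stops when the force on the tool has changed by that much, and returns True; else False.
- env.set_joints(angles): joint-space move.
- env.release() and env.close_gripper(effort=None): open the fingers fully, or close them until they stop; effort is the grip in N (None keeps the last).
- env.hold(seconds).
- kinematics.ik(position, orientation): joint angles nearest the present ones, or None.
- monitor.sense(): the state.
- eyes.grab_frame(name): name is "scene" or "top"; returns a dict with "frame" (384x512x3 uint8, red, green, blue), "mtx" (3x3 intrinsics, pixels), "k1" (the pictures are not rectified: a ray, as slopes to the right and down, at radius r is drawn at 1 + k1 r^2 times it, then the intrinsics apply), "view" (4x4, takes a point from world to camera coordinates). Camera axes: x right, y down, z forward; pixel columns grow to the right and rows downward; lengths in m; the calibration is good to about 2 mm. A picture is of the moment at which its call begins. There is no depth.
A pose or a line that the arm cannot do raises env.MotionError and nothing moves.
- job.hand_in(): hands the job in; it is judged then, once.
The state is a dict: "clock": time; "joints": joint angles; "qvel": joint speeds; "joint_efforts": joint torques, N m; "position": TCP position; "ee_rot": TCP orientation; "contact_force": force on the tool from outside, world axes, zero at the start; "ft_torque": the same for the moment, N m; "finger_gap": opening from 0.0 (shut) to 1.0 (fully open); "gripper_force": force on a finger pad.
Only numpy, scipy, OpenCV 4.12 (cv2) and the standard library are available. Lean on these libraries where they do the work, as an engineer would, in place of code of your own. Each camera call takes 0.05 s, during which the arm holds its last target. There are 200 camera calls.

## Working session

There is one attempt and no reset: what is moved stays moved. The work goes in short steps, each a Python script; the robot and the scene stay as the last script left them, time stands still between calls to the robot, and variables do not carry over. Pictures are saved under pics/ and viewed, at most 10 in all, crops included, and the job is handed in when it is done.

```bash
mkdir -p pics
cat > h.py <<'E'
import numpy as np, cv2
from bench import env, kinematics, monitor, eyes, job
def grab(name,fn,crop=None,scale=1):
    f=eyes.grab_frame(name); im=f["frame"][:,:,::-1]
    if crop: a,b,c,d=crop; im=im[b:d,a:c]
    cv2.imwrite("pics/"+fn,cv2.resize(im,None,fx=scale,fy=scale,interpolation=cv2.INTER_CUBIC)); return f
def dist(f): return np.array([f["k1"],0,0,0,0.])
def proj(f,P):
    V=f["view"]; return cv2.projectPoints(np.float64(P).reshape(-1,3),cv2.Rodrigues(V[:3,:3])[0],V[:3,3],f["mtx"],dist(f))[0][:,0]
def ray(f,uv,z):
    n=cv2.undistortPoints(np.float64([[uv]]),f["mtx"],dist(f))[0,0]
    V=f["view"];R=V[:3,:3];c=-R.T@V[:3,3];d=R.T@np.array([*n,1]); return c+d*(z-c[2])/d[2]
E
python3 - <<'E'
from h import *
for n in("scene","top"):
    f=grab(n,n+"0.png",scale=1.5); V=f["view"]; print(n,-V[:3,:3].T@V[:3,3],V[2,:3],f["k1"],f["mtx"][0])
s=monitor.sense(); print(s["clock"],s["position"],s["ee_rot"],env.hold_point_z)
E
```

```text
scene [0.97344341 0.54270465 0.78859099] [-0.43406248 -0.56456047 -0.70204077] -0.09419456295007692 [351.54264511   0.         257.95901134]
top [ 3.97298726e-01 -3.66584881e-04  1.13342193e+00] [ 0.1307162  -0.00502816 -0.99140708] -0.09125514478415901 [406.23205055   0.         252.97400937]
0.1 [0.23190974 0.47075875 0.23080817] [ 2.26914280e-01  9.73914579e-01 -4.88270465e-04 -2.53047358e-04] 0.0187
```

View pics/top0.png

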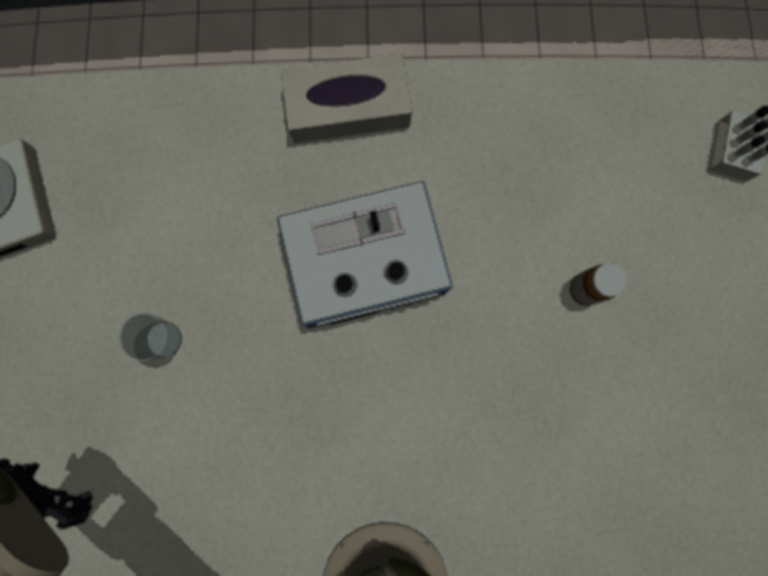

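View pics/scene0.png

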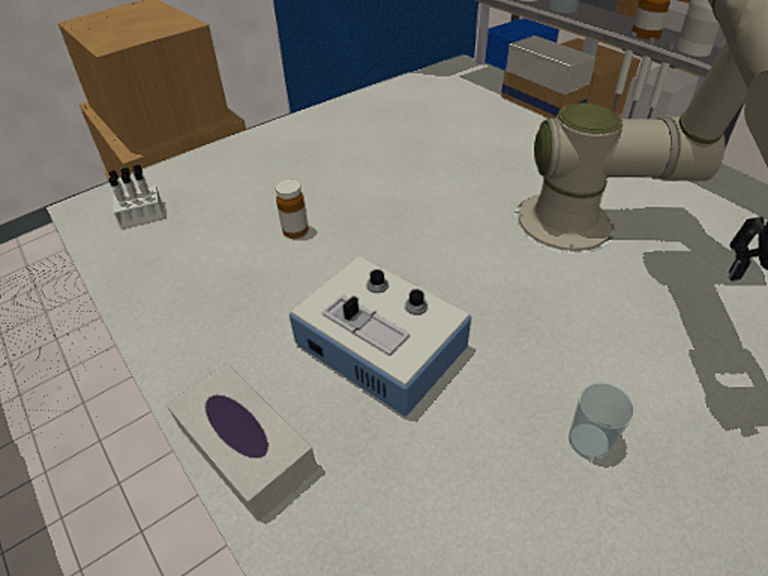

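The top view shows the photometer's white top with corners at about (278,215), (424,182), (451,288) and (303,322). The caps are at (344,284) and (396,271), and the tab is at (375,222). The beaker is at the far left and the jar at the far right. Next I'll enlarge both views.

Run:
```python
from h import *
grab("top","t1.png",(175,110,310,225),5.5)
grab("scene","s1.png",(185,165,320,280),5.5)
```

```text
(no output)
```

View pics/t1.png

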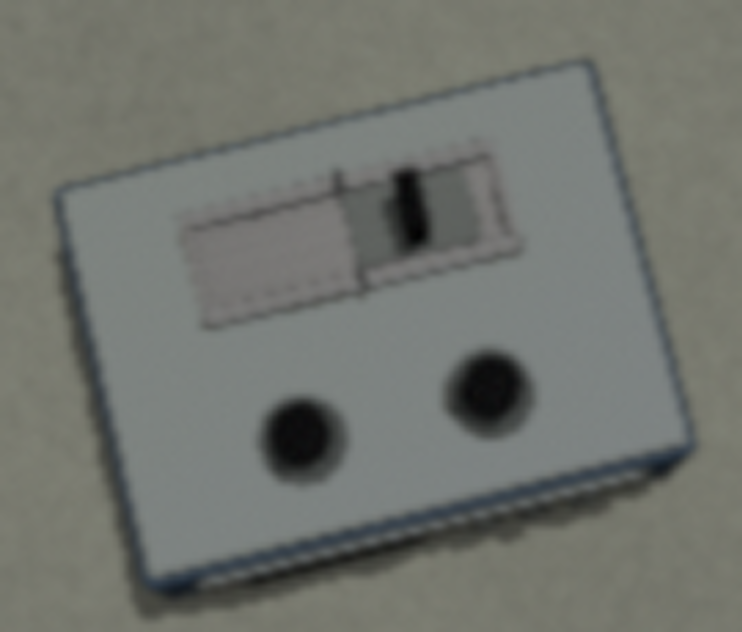

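View pics/s1.png

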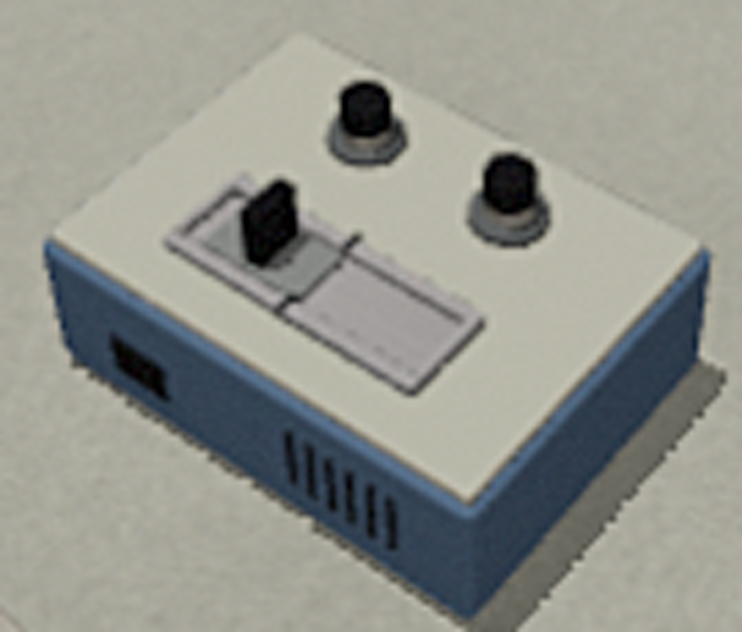

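The top crop shows the ribs at (340,182) and (362,290), the tab at about (410,208) and the caps at (300,435) and (490,388). The scene crop shows both caps proud, the tab shut at (270,215) and the ribs at (352,240) and (287,305). Next I'll fit the photometer pose to both views.

```bash
cat > fit.py <<'E'
from h import *
from scipy.optimize import least_squares
t=eyes.grab_frame("top"); s=eyes.grab_frame("scene")
px=lambda p,o:(np.float64(p)+.5)/5.5-.5+o
L=[[.1,.135,.1],[.1,-.135,.1],[-.1,-.135,.1],[-.1,.135,.1],[.04,0,.1105]]
T=px([[58,190],[590,62],[692,445],[150,580],[351,236]],[175,110])
S=px([[472,500],[50,242],[300,35],[705,250],[320,272]],[185,165])
def W(p,L):
    c,q=np.cos(p[2]),np.sin(p[2]); L=np.float64(L).reshape(-1,3)
    return np.c_[p[0]+c*L[:,0]-q*L[:,1],p[1]+q*L[:,0]+c*L[:,1],L[:,2]]
r=least_squares(lambda p:np.r_[(proj(t,W(p,L))-T).ravel(),(proj(s,W(p,L))-S).ravel()],[.6,.05,.2],loss="soft_l1")
print(r.x,np.degrees(r.x[2])); print(r.fun.reshape(-1,2).round(1).tolist())
p=r.x; np.save("p.npy",p)
print(W(p,[[-.05,.045,.13],[-.05,-.045,.13],[.04,-.03,.142],[.04,0,.142]]))
# vial heights: cap top centre in both views
c,q=np.cos(p[2]),np.sin(p[2])
for y,us in((.045,(510,165)),(-.045,(367,92))):
    for z in(.124,.131,.138): print(y,z,((proj(s,W(p,[[-.05,y,z]]))-[185,165]+.5)*5.5).round(),us)
print("tab",((proj(s,W(p,[[.04,-.03,.142]]))-[185,165]+.5)*5.5),((proj(t,W(p,[[.04,-.03,.142]]))-[175,110]+.5)*5.5))
yaw=p[2]
# tool candidates
from scipy.spatial.transform import Rotation as R
for a in(0,90,180,-90):
    o=(R.from_euler("z",yaw+np.radians(a))*R.from_euler("x",np.pi)).as_quat()
    for P in W(p,[[-.05,.045,.2],[.04,-.03,.2],[.04,0,.12]]):
        j=kinematics.ik(P,o); print(a,None if j is None else np.round(j,2))
E
python3 fit.py
```

```text
[0.59382846 0.02233693 0.22603294] 12.95073358343455
[[-2.9, -0.5], [0.2, -1.9], [1.7, 1.4], [-2.1, 2.8], [-0.7, -0.6], [-0.1, 1.9], [-3.3, -1.7], [-0.8, -2.7], [2.4, -2.3], [-0.2, -0.5]]
[[ 0.53501521  0.05498661  0.13      ]
 [ 0.55518539 -0.03272407  0.13      ]
 [ 0.63953438  0.00206456  0.142     ]
 [ 0.63281098  0.03130145  0.142     ]]
0.045 0.124 [[509. 182.]] (510, 165)
0.045 0.131 [[509. 172.]] (510, 165)
0.045 0.138 [[510. 162.]] (510, 165)
-0.045 0.124 [[364. 106.]] (367, 92)
-0.045 0.131 [[364.  96.]] (367, 92)
-0.045 0.138 [[363.  85.]] (367, 92)
tab [[266.63137573 196.04252052]] [[409.29804351 201.85147919]]
0 [-0.12  0.37  1.51 -0.    1.27  1.23]
0 [-0.18  0.59  1.16 -0.    1.39  1.17]
0 [-0.14  0.65  1.28 -0.    1.21  1.21]
90 [-0.12  0.37  1.51  0.    1.27 -0.34]
90 [-0.18  0.59  1.16  0.    1.39 -0.41]
90 [-0.14  0.65  1.28  0.    1.21 -0.36]
180 [-0.12  0.37  1.51  0.    1.27 -1.91]
180 [-0.18  0.59  1.16  0.    1.39 -1.98]
180 [-0.14  0.65  1.28  0.    1.21 -1.93]
-90 [-0.12  0.37  1.51 -0.    1.27  2.8 ]
-90 [-0.18  0.59  1.16 -0.    1.39  2.74]
-90 [-0.14  0.65  1.28 -0.    1.21  2.78]
```

```bash
cat >> h.py <<'E'
from scipy.spatial.transform import Rotation as R
def W(p,L):
    c,q=np.cos(p[2]),np.sin(p[2]); L=np.float64(L).reshape(-1,3)
    return np.c_[p[0]+c*L[:,0]-q*L[:,1],p[1]+q*L[:,0]+c*L[:,1],L[:,2]]
def quat(p): return (R.from_euler("z",p[2])*R.from_euler("x",np.pi)).as_quat()
E
python3 - <<'E'
from h import *
from scipy.optimize import least_squares
t=eyes.grab_frame("top"); s=eyes.grab_frame("scene")
px=lambda p,o:(np.float64(p)+.5)/5.5-.5+o
T=px([[58,190],[590,62],[692,445],[150,580],[351,236],[300,435],[490,388],[408,205]],[175,110])
S=px([[472,500],[50,242],[300,35],[705,250],[320,272],[510,165],[367,92],[270,192]],[185,165])
def L(p):
    a=.1-p[3];b=.135-p[3]
    return [[a,b,.1],[a,-b,.1],[-a,-b,.1],[-a,b,.1],[.04,0,.1105],[-.05,.045,p[4]],[-.05,-.045,p[5]],[.04,-.03,.142]]
f=lambda p:np.r_[(proj(t,W(p,L(p)))-T).ravel(),(proj(s,W(p,L(p)))-S).ravel()]
r=least_squares(f,[.6,.02,.22,.003,.13,.13],x_scale=[.01]*6)
print(r.x.round(4),r.fun.reshape(-1,2).round(1).tolist()); np.save("p.npy",r.x)
p=r.x; q=quat(p)
env.close_gripper(30)
env.reach(W(p,[-.05,.045,.25])[0],q); env.movel(W(p,[-.05,.045,.165])[0],.15)
st=monitor.sense(); print(st["clock"],st["position"],st["contact_force"],W(p,[-.05,.045,.165])[0])
grab("scene","s2.png",(170,120,330,245),4.7)
E
```

```text
[0.5937 0.0225 0.2226 0.005  0.1354 0.1328] [[-0.6, 0.7], [-1.0, 0.5], [-0.8, 0.2], [-0.8, 0.3], [-0.7, -0.5], [-0.7, -0.2], [-0.1, -0.2], [0.1, -0.6], [-0.7, -0.5], [-0.6, -2.1], [-0.4, -1.3], [-0.0, -1.8], [-0.2, -0.5], [-0.1, 0.1], [-0.5, 0.1], [-0.6, 0.6]]
3.75 [0.53543013 0.05549808 0.16588404] [0.00898602 0.39847466 0.13767687] [0.5349829  0.05534194 0.165     ]
```

View pics/s2.png

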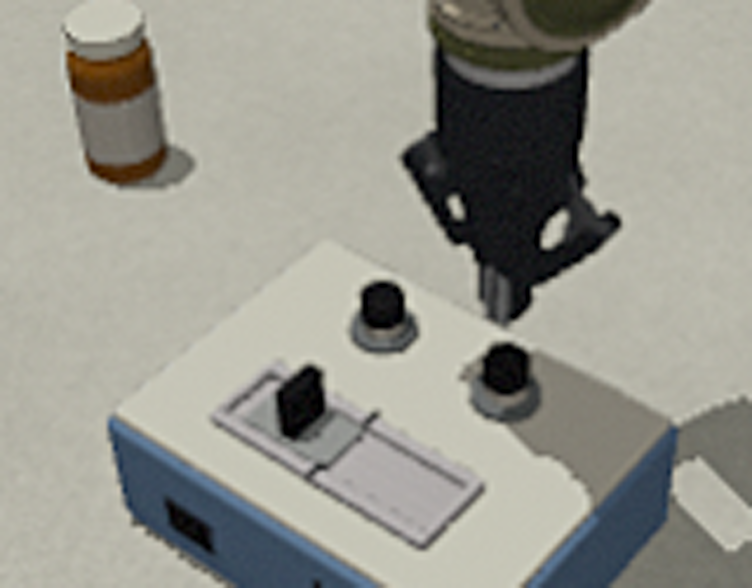

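The closed fingers are directly above the left vial, with the tips at (500,320) and the cap at (505,365). Next I'll press both vials.

Run:
```python
from h import *
p=np.load("p.npy")
for y in(.045,-.045):
    P=lambda z:W(p,[-.05,y,z])[0]
    if y<0: env.movel(P(.165),.15)
    g0=env.movel(P(.142),.08,guard=8)
    g=env.movel(P(.117),.025,guard=22); s=monitor.sense()
    print(y,g0,g,s["position"],s["contact_force"].round(1) if hasattr(s["contact_force"],"round") else s["contact_force"],s["clock"])
    env.movel(P(.165),.15)
env.movel(W(p,[.04,-.029,.21])[0],.2); env.release()
print(monitor.sense()["clock"])
grab("scene","s3.png",(170,120,330,245),4.7)
```

```text
0.045 False True [0.53529294 0.05531177 0.12403008] [-3.6 -0.7  7.8] 4.975
-0.045 False True [ 0.55510748 -0.0325421   0.12403052] [-2.4  0.5  7.5] 7.325
9.1917
```

View pics/s3.png

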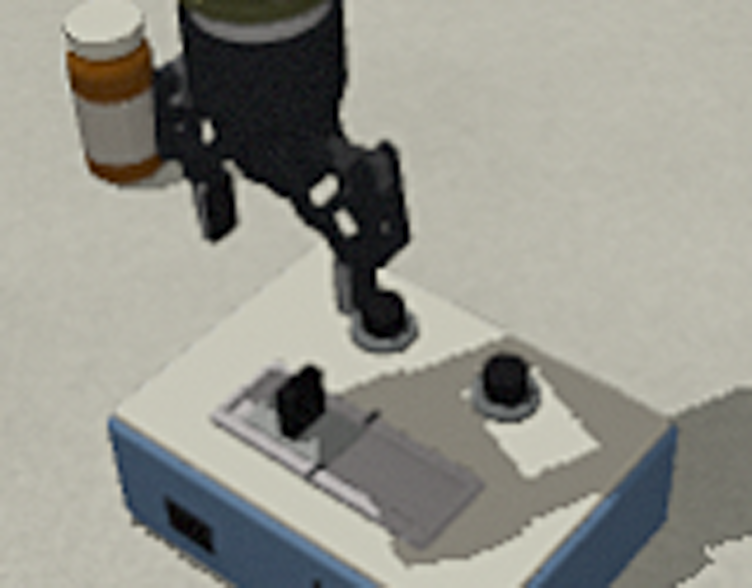

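Both presses stopped at 124.0 mm, which is the fully home height, and the caps sit on their collars at (385,315) and (507,380). The tab is still shut. Next I'll grip the tab.

Run:
```python
from h import *
p=np.load("p.npy"); R2=np.array([[np.cos(p[2]),np.sin(p[2])],[-np.sin(p[2]),np.cos(p[2])]])
def rep(t):
    s=monitor.sense(); l=R2@(np.array(s["position"][:2])-p[:2]); F=R2@np.array(s["contact_force"][:2])
    print(t,s["clock"],l.round(4),round(s["position"][2],4),"Fxy",F.round(1),"Fz",round(s["contact_force"][2],1),"gap",s["finger_gap"],s["gripper_force"])
rep("above")
print(env.movel(W(p,[.04,-.029,.114])[0],.1,guard=10)); rep("down")
env.close_gripper(60); rep("grip")
env.movel(W(p,[.04,0,.114])[0],.04); env.hold(.3); rep("half")
grab("scene","s4.png",(215,180,275,235),10)
```

```text
above 9.2417 [ 0.04  -0.029] 0.21 Fxy [-0.4 -0.1] Fz 0.0 gap 1.0011275965410469 0.0
False
down 10.35 [ 0.0404 -0.0292] 0.1148 Fxy [-0.  0.] Fz -0.3 gap 0.9990858993841982 0.0
grip 11.0167 [ 0.04   -0.0293] 0.1142 Fxy [-0.9 -2. ] Fz 2.3 gap 0.13294164086390264 60.115665793418884
half 12.1917 [ 0.04   -0.0006] 0.1142 Fxy [-1.5 -7.3] Fz 2.4 gap 0.1272249888095176 60.036081075668335
```

View pics/s4.png

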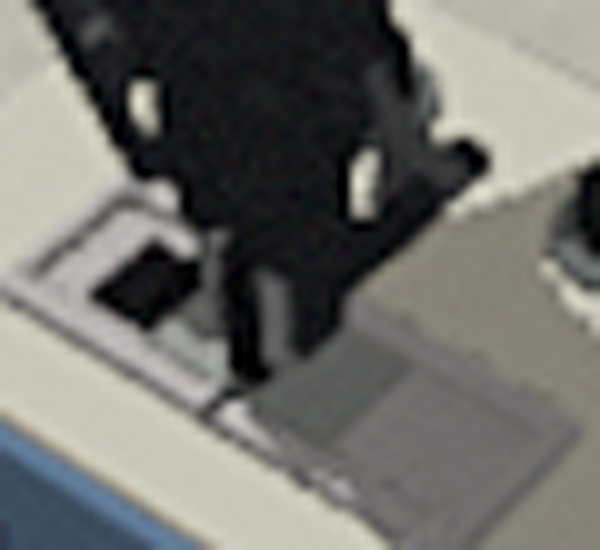

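The tab is held between the pads with its foot at about (250,375), next to the back rib at (215,400). The blade's leading edge runs from (405,360) to (330,445). I'll compare these with the model.

Run:
```python
from h import *
p=np.load("p.npy"); f=eyes.grab_frame("scene")
g=lambda L:((proj(f,W(p,L))-[215,180]+.5)*10-.5).round().tolist()
print("edge y=28,30,32:",[g([[.023,y,.106],[.057,y,.106]]) for y in(.028,.03,.032)])
print("rib y0:",g([[.062,0,.1115],[.066,0,.1085],[.062,0,.108]]))
print("tab foot y-6,6:",g([[.055,-.006,.108],[.055,.006,.108]]))
print("bed ends back-left inside:",g([[.06,.095,.108],[.02,.095,.108]]))
grab("top","t4.png",(205,130,275,180),11)
h=lambda L:((proj(f2,W(p,L))-[205,130]+.5)*11-.5).round().tolist()
f2=eyes.grab_frame("top")
print("top edge",[h([[.023,y,.106],[.057,y,.106]]) for y in(.028,.03,.032)],"ribs",h([[.064,0,.1115],[.016,0,.1115]]))
```

```text
edge y=28,30,32: [[[406.0, 362.0], [322.0, 441.0]], [[412.0, 365.0], [328.0, 445.0]], [[418.0, 369.0], [334.0, 449.0]]]
rib y0: [[225.0, 388.0], [215.0, 405.0], [226.0, 397.0]]
tab foot y-6,6: [[226.0, 371.0], [261.0, 392.0]]
bed ends back-left inside: [[524.0, 570.0], [621.0, 470.0]]
top edge [[[267.0, 348.0], [233.0, 211.0]], [[259.0, 350.0], [225.0, 213.0]], [[250.0, 352.0], [216.0, 215.0]]] ribs [[340.0, 149.0], [389.0, 343.0]]
```

View pics/t4.png

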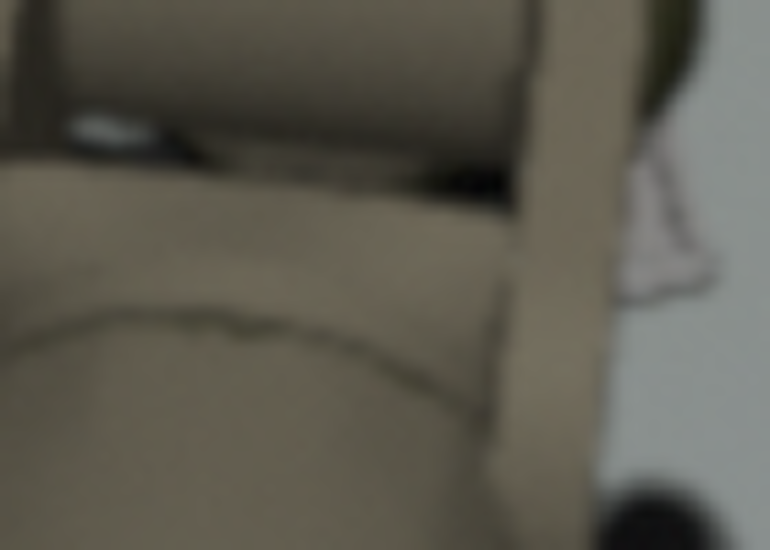

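The top view is blocked by the arm. In the scene view, the blade edge, the force (7.3 N) and the distance moved since the grip all put the travel at about 28.7 mm. I'll move 1.3 mm further.

Run:
```python
from h import *
p=np.load("p.npy"); R2=np.array([[np.cos(p[2]),np.sin(p[2])],[-np.sin(p[2]),np.cos(p[2])]])
env.movel(W(p,[.04,.0013,.114])[0],.02); env.hold(.5)
s=monitor.sense(); print(s["clock"],R2@(np.array(s["position"][:2])-p[:2]),R2@np.array(s["contact_force"][:2]),s["gripper_force"],s["finger_gap"])
grab("scene","s5.png",(160,120,330,245),4.5)
```

```text
13.1417 [0.0400476  0.00066788] [-0.82772846 -6.22301172] 60.05452752113342 0.13233017905834862
```

View pics/s5.png

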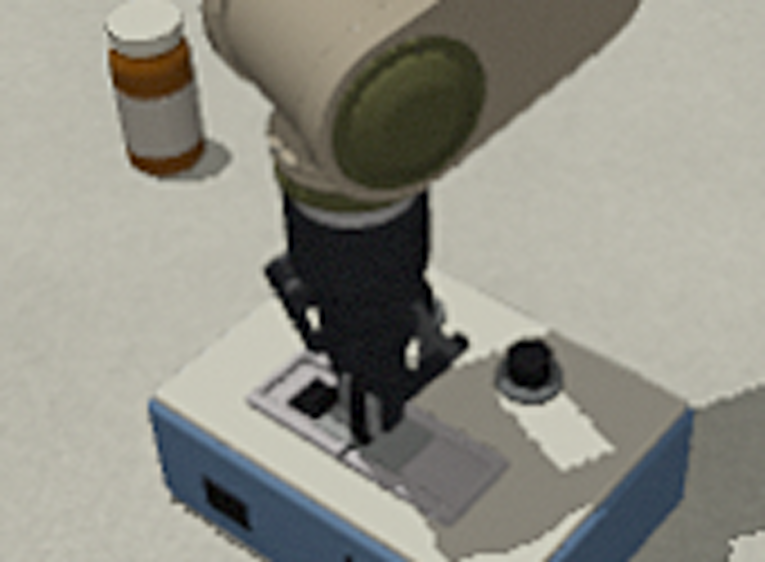

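The tab is gripped level with the ribs at (360,435), the left vial is home at (530,365), and the jar has not moved.

```bash
python3 -c "
from h import *
print(job.hand_in())"
```

```text
the job is handed in; nothing more can be done
None
```

I pressed both vials fully home (each stopped at 124.0 mm) while the shutter was still shut, then slid it to about 30 mm (within about 1 mm) and handed in at about 13 s with the gripper still holding the tab; the beaker and the jar were not touched.

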